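# Weed out the weak bag clip on the pull stand

## Task

One of the three bag clips on the sprung test stand has gone weak: tug their cards straight out towards the robot, one at a time, to find the one that slips, and never pull harder than 14 N (5 mm of rail travel). Draw the weak clip's card fully out while the clip stands in its place, then put that card and the weak clip in the red tray. Leave the two good clips standing in their places with their cards still in their jaws, and do not disturb the pepper or the tub.

Things in the scene. Friction and masses are not known exactly. Their poses are not given: they have to be found in the camera images.
- clip_a: Left (+y) of three like spring clips on the stand: black foot, two upright steel pins, two sprung yellow jaws, yellow lifting fin on top. Origin: centre line, underside of the foot, which stands on the rail plate 16 mm above the bench. x points from jaws to rear handles (away from robot), z up. Jaws x -50..-20, z 8..36 mm; handles to x 42; fin x -8..20, y +-6, z 58..98 mm.
- clip_b: Middle clip; shape, size and frame as clip_a. Each clip (0.2 kg) stands loose: foot x -5..27, y +-26, z 0..6 mm, within 8 mm high lips, and 46 mm high blue posts in front of its pins (about 2 mm play). It lifts straight up out of its place by the fin (60 mm to be clear); a pull towards its -x is taken by the posts.
- clip_c: Right (-y) clip; shape, size and frame as clip_a. Just one of the three clips is weak; which one changes from run to run and cannot be seen. The weak clip's card slides out steadily at 4 to 8 N of pull (the more, the harder it is pressed on the plate); a good clip holds its card up to 16 N or more.
- tab_a (a point): Point on clip_a, 84 mm in front (-x) of its origin, 30 mm above its underside: where the middle of the green finger tab of its card is at the start (it stays with the clip when the card is drawn). Tab: 12 mm thick in y, x -96..-72, z 3..44 mm in the clip's frame. Pinch it across y from above and pull along the clip's -x.
- tab_b (a point): The same point on clip_b. Each card (50 g) is an upright stiff white plate 8 mm thick in y, x -80..-28, z 0..34 mm in the clip's frame, plus the green tab. It stands on the rail plate with its last 22 mm between the jaws and is free after some 24 mm of pull beyond the rail's own travel.
- tab_c (a point): The same point on clip_c, whose card is like the others.
- rail (a joint): Travel (m) of the grey rail plate that carries all three clips and cards: 0 at rest, growing as a pull drags it along the clips' -x, against a spring of 2.8 N per mm (5 mm = 14 N). End stop at 12 mm.
- tray: Red open tray for rejects, fixed, outside 200 (x) by 230 (y) by 35 mm high, walls and floor 5 mm. Origin: centre of its underside, z up.
- jaw_a (a joint): Angle (rad) of the left jaw of clip_a: about 0 while a card is between the jaws, 0.08 when the card is out and the jaws have snapped shut.
- jaw_b (a joint): Angle (rad) of the left jaw of clip_b: about 0 while a card is between the jaws, 0.08 when the card is out and the jaws have snapped shut.
- jaw_c (a joint): Angle (rad) of the left jaw of clip_c: about 0 while a card is between the jaws, 0.08 when the card is out and the jaws have snapped shut.
- pepper: Bystander: green bell pepper, 82 mm across, 88 mm high, standing loose. Origin: centre of its underside.
- tub: Bystander: clear round tub with white lid, 70 mm across, 90 mm high, loose. Origin: centre of its underside.
Not all that is in view belongs to the job. Leave any purple look-alike of the clip_a alone.

How it is judged:
On the way:
1. one clip's card has been drawn fully out and its jaws have shut while all three clips stand in their places (value of joint any of jaw_a, jaw_b, jaw_c above 0.06 rad and distance of each of clip_a, clip_b, clip_c from where it was at the start of the episode below 0.015 m), for 0.1 s.
At the end, for the whole second after the job is handed in: Clip whose card came out: in the red tray, at rest, jaws shut, its card in the tray too (together over 2.1 N on it). Other two clips: upright, within 15 mm of their start, cards in their jaws (jaw under 0.05 rad). Rail back at rest (under 1.5 mm) (((x of clip_a in the frame of tray between -0.09 and 0.09 m and y of clip_a in the frame of tray between -0.105 and 0.105 m and height (world z) of clip_a below 0.07 m and linear speed of clip_a below 0.03 m/s and value of joint jaw_a above 0.06 rad and distance of each of clip_b, clip_c from where it was at the start of the episode below 0.015 m and angle between each of clip_b, clip_c's own z axis and vertical below 0.15 rad and value of joint each of jaw_b, jaw_c below 0.05 rad) or (x of clip_b in the frame of tray between -0.09 and 0.09 m and y of clip_b in the frame of tray between -0.105 and 0.105 m and height (world z) of clip_b below 0.07 m and linear speed of clip_b below 0.03 m/s and value of joint jaw_b above 0.06 rad and distance of each of clip_a, clip_c from where it was at the start of the episode below 0.015 m and angle between each of clip_a, clip_c's own z axis and vertical below 0.15 rad and value of joint each of jaw_a, jaw_c below 0.05 rad) or (x of clip_c in the frame of tray between -0.09 and 0.09 m and y of clip_c in the frame of tray between -0.105 and 0.105 m and height (world z) of clip_c below 0.07 m and linear speed of clip_c below 0.03 m/s and value of joint jaw_c above 0.06 rad and distance of each of clip_a, clip_b from where it was at the start of the episode below 0.015 m and angle between each of clip_a, clip_b's own z axis and vertical below 0.15 rad and value of joint each of jaw_a, jaw_b below 0.05 rad)) and contact force between tray and anything else above 2.1 N and value of joint rail below 0.0015 m); the robot touches nothing.
It fails at once if the rail is dragged more than 5 mm (pull over 14 N) (value of joint rail above 0.005 m).
It fails at once if a bystander (pepper or tub) is moved by more than 20 mm (distance of any of pepper, tub from where it was at the start of the episode above 0.02 m).
It also fails if it takes over 72 s, if anything falls off the work surface, if the arm or the gripper's body presses on something with over 40 N, if the wrist force passes 120 N, or if a joint passes its speed limit or range.

## Robot

A 6-joint arm with a two-finger parallel gripper is mounted at the origin on the work surface. World frame = base frame: x ahead of the robot, y to its left, z up, the work surface at z = 0. Lengths are in m, angles in rad, forces in N, time in s.
With the tool pointing down it reaches from about 0.35 to 0.8 m from the base axis. Payload 7.3 kg.
Tool frame: the origin (TCP) lies midway between the tips of the shut fingers; the grasp point (between the pads) lies 19 mm behind it; z points along the fingers, y is the direction in which the jaws open and shut (so a half turn about z gives the same grasp; the last joint's range is limited). The gripper opens to 85 mm and grips with 20 to 120 N. Pads are 22 mm wide; open, the fingers measure 114 mm over their backs; the gripper's body (76 mm by 85 mm) begins 54 mm behind the grasp point. The pads swing forward as they close: fully open they stand 13 mm farther back than shut.
Start: joints at [-1.341, 0.342, 1.524, -0, 1.275, -0.146], TCP at [0.193, -0.488, 0.231] pointing down, gripper open.
Joint ranges: [-2.53, 2.53], [-0.77, 2.02], [0.04, 2.7], [-1, 4.14], [0.28, 2.66], [-3.11, 3.11]. Speed limits (rad/s): [2.57, 2.57, 3.14, 3.14, 3.14, 3.14].

## Interface

Orientations are given as a rotation vector (axis times angle).
In Python, from workcell import bot gives the robot as it stands.
- The arm moves only by the shell command python3 -m pendant 'ROWS' [FORCE]. ROWS is JSON, one flat list of numbers, 7 for each row, row after row: the turn, a rotation vector about the tool's x, y, z in degrees, then the shift along the tool's x, y, z in mm, then the closure, from 0 (fully open) to 1 (shut). A call has exactly 8 rows; each row shifts and turns the commanded pose from where the row before left it, along the tool's axes as they then stand; what a row does not reach is not made up. A row lasts 1/10 s, in which the tool goes at most 50 mm and 8.59 degrees, less where a joint would pass 70% of its speed; a pose out of reach is approached as far as the arm can. A call with a gripper value outside its range is refused whole. The fingers move at their own pace and stop on an object; FORCE is the grip in N (left out, the last holds). Time passes only in rows, so rows that do not move let the fingers close, or fill a call up. It gives the time, the measured TCP pose, the force and the opening at its end, in the units of the state.
- bot.sense(): the state, without advancing time (a new reading comes with each control period).
- bot.get_image(name): name is "side" or "top" or "wrist"; returns a dict with "pixels" (420x560x3 uint8, blue, green, red), "intrinsics" (3x3 intrinsics, pixels), "R" (3x3) and "t" (3): a world point X has camera coordinates R X + t; the wrist camera has in their place "hand_eye" (4x4, takes a point from camera to tool coordinates, whose origin is the TCP and whose axes are the flange's). Camera axes: x right, y down, z forward; pixel columns grow to the right and rows downward; lengths in m; the calibration is good to about 2 mm. A picture is of the moment at which its call begins: read the wrist's pose just before it. There is no depth.
- bot.sign_off(): hands the job in, once; it reports no verdict.
The state is a dict: "time": time; "joint_pos": joint angles; "joint_vel": joint speeds; "joint_torque": joint torques, N m; "tool_pos": TCP position; "tool_rot": TCP orientation; "force": force on the tool from outside, world axes, zero at the start; "wrist_torque": the same for the moment, N m; "finger_gap": finger opening in m.
Only numpy, scipy, OpenCV 4.12 (cv2) and the standard library are available. Lean on these libraries where they do the work, as an engineer would, in place of code of your own. Each camera call takes 0.05 s, during which the arm holds its last target. There are 200 camera calls.

## Working session

There is one attempt and no reset: what is moved stays moved. The work goes in short steps, Python scripts to look and compute and a shell command to move; the robot and the scene stay as the last step left them, time stands still between calls to the robot, and variables do not carry over. Pictures are saved under pics/ and viewed, about 8 in all and at most 12, crops included, and the job is handed in when it is done.

```bash
mkdir -p pics; python3 - <<'E'
from workcell import bot
import cv2,numpy as np
s=bot.sense();print({k:np.round(v,4).tolist() for k,v in s.items()})
for n in ("top","side"):
    d=bot.get_image(n);cv2.imwrite(f"pics/{n}0.png",d["pixels"]);print(n,d["intrinsics"],d["R"],d["t"])
    np.savez(f"{n}.npz",K=d["intrinsics"],R=d["R"],t=d["t"])
print(bot.get_image("wrist")["hand_eye"])
E
ls
```

```text
{'time': 0.0, 'joint_pos': [-1.341, 0.3427, 1.525, 0.0, 1.2754, -0.146], 'joint_vel': [-0.0001, -0.0014, 0.0004, 0.0009, -0.0001, 0.0003], 'joint_torque': [0.0014, -43.3676, -24.6012, -0.0003, 0.0078, 0.0], 'tool_pos': [0.1926, -0.4879, 0.2306], 'tool_rot': [-3.0847, -0.5866, 0.0001], 'force': [-0.3361, 0.1635, -0.0319], 'wrist_torque': [0.0039, -0.0133, -0.0045], 'finger_gap': 0.0852}
top [[380.80638789   0.         280.87709604]
 [  0.         380.80638789 210.55220706]
 [  0.           0.           1.        ]] [[ 0.01073567 -0.99991326  0.0076297 ]
 [-0.98265997 -0.01196228 -0.18503052]
 [ 0.18510574 -0.00551097 -0.98270316]] [0.0501867  0.59268561 1.0688444 ]
side [[472.79707689   0.         283.16022648]
 [  0.         472.79707689 207.70053413]
 [  0.           0.           1.        ]] [[-0.75043555 -0.66084918  0.01117337]
 [-0.5292133   0.59065558 -0.60914634]
 [ 0.39595425 -0.46303816 -0.79297912]] [0.46746857 0.29251193 1.12703098]
[[-9.93752625e-04 -9.57365931e-01 -2.88876247e-01  7.32159412e-02]
 [ 9.99997569e-01 -1.52001826e-03  1.59744351e-03  5.88583065e-04]
 [-1.96843517e-03 -2.88873957e-01  9.57365114e-01 -1.42531405e-01]
 [ 0.00000000e+00  0.00000000e+00  0.00000000e+00  1.00000000e+00]]
pics
side.npz
top.npz
```

View pics/top0.png

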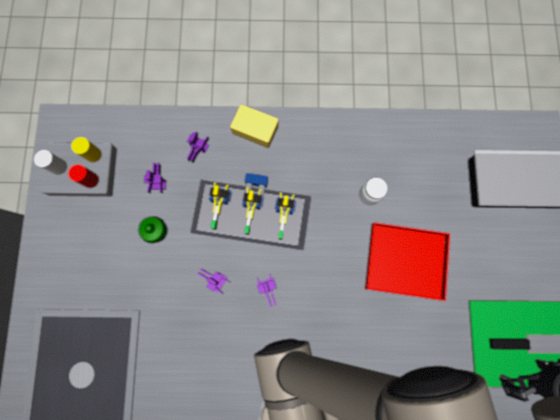

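View pics/side0.png

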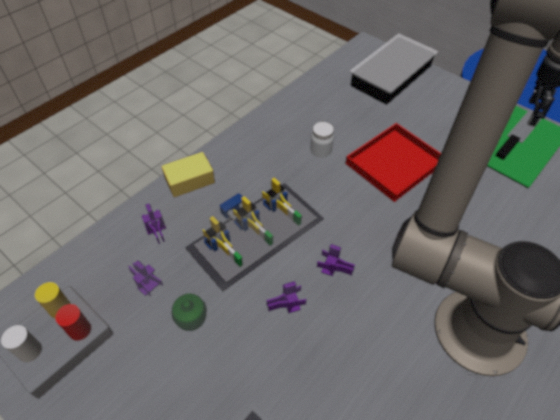

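Pictures 1–2. The candidates in the top view are the three yellow/black clips on the stand, at (217,200), (251,205) and (284,212), with green tabs at (215,225), (249,230) and (282,235). Purple look-alikes are at (197,146), (155,179), (214,280) and (267,289), and I'll leave those alone. The pepper is at (152,229), the tub at (375,189) and the tray at (408,261).

Next is a close crop to confirm the choice.

```bash
cat >h.py <<'E'
import numpy as np,cv2
from scipy.spatial.transform import Rotation as Ro
def at(n,u,v,z):
    d=np.load(f"{n}.npz");R,t=d["R"],d["t"];c=-R.T@t
    r=R.T@np.linalg.inv(d["K"])@[u,v,1];return c+r*(z-c[2])/r[2]
def crop(img,x0,y0,x1,y1,f,fn):
    cv2.imwrite(fn,cv2.resize(img[y0:y1,x0:x1],None,fx=f,fy=f,interpolation=cv2.INTER_CUBIC))
E
python3 - <<'E'
from h import *
i=cv2.imread("pics/top0.png");crop(i,185,165,320,255,5.9,"pics/c1.png")
hsv=cv2.cvtColor(i,cv2.COLOR_BGR2HSV)
m=cv2.inRange(hsv,(50,120,60),(75,255,255));m[:,:190]=0;m[:,310:]=0
n,l,st,c=cv2.connectedComponentsWithStats(m)
for s,q in zip(st[1:],c[1:]):
    if s[4]>8: print(s[4],q,at("top",*q,.056))
m=cv2.inRange(hsv,(0,200,100),(5,255,255));n,l,st,c=cv2.connectedComponentsWithStats(m)
for s,q in zip(st[1:],c[1:]):
    if s[4]>300: print("tray",s,q,at("top",*q,.015))
for p in [(372,225),(449,233),(445,298),(366,290)]: print(at("top",*p,.035))
print("pepper",at("top",152,229,.05),"tub",at("top",375,189,.09))
E
```

```text
34 [213.20588235 224.41176471] [0.54824601 0.25446643 0.056     ]
29 [246.68965517 229.37931034] [0.53475378 0.15619431 0.056     ]
26 [280.38461538 234.57692308] [0.5206417  0.05764375 0.056     ]
tray [ 366  224   83   76 5043] [407.20900258 261.16022209] [ 0.45017995 -0.32282622  0.015     ]
[ 0.55522976 -0.21601514  0.035     ]
[ 0.53384425 -0.44526535  0.035     ]
[ 0.34448507 -0.42020014  0.035     ]
[ 0.36470959 -0.19220896  0.035     ]
pepper [0.53342526 0.43404211 0.05      ] tub [ 0.65229847 -0.21460185  0.09      ]
```

View pics/c1.png

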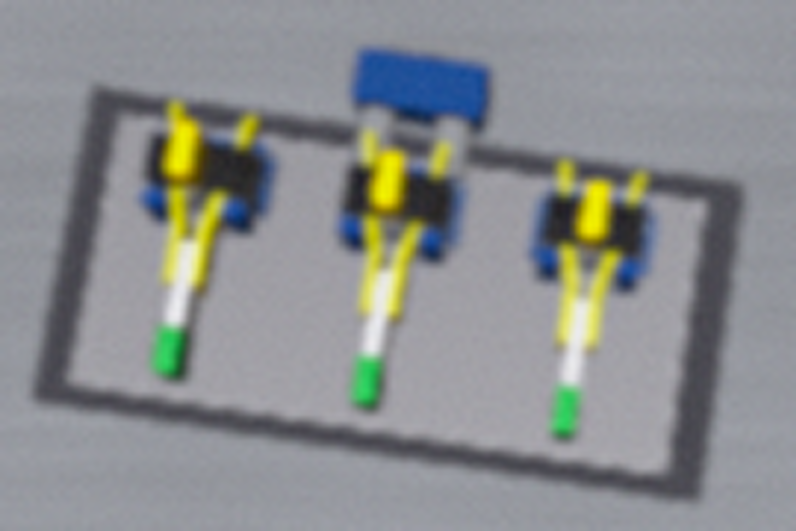

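Picture 3: the three yellow clips stand in a grey frame, with green tabs at the lower ends (crop pixels (170,352), (367,382) and (565,412)). The spacing is about 99 mm and the stand yaw is about -8°. The heights and sizes fit, and the tray is about 0.2 x 0.23 m. Next I'll plan a pose above tab_b with the camera on the robot's side.

```bash
cat >>h.py <<'E'
def pose(s):
    T=np.eye(4);T[:3,:3]=Ro.from_rotvec(s["tool_rot"]).as_matrix();T[:3,3]=s["tool_pos"];return T
def plan(p,yaw=None):
    from workcell import bot
    T=pose(bot.sense());R=T[:3,:3]
    print("shift mm (current axes)",np.round(R.T@(np.array(p)-T[:3,3])*1e3,1))
    if yaw is not None:
        G=Ro.from_euler("z",yaw,degrees=True).as_matrix()@np.diag([1,-1,-1])
        print("turn deg",np.round(np.degrees(Ro.from_matrix(R.T@G).as_rotvec()),2),"shift after turn",np.round(G.T@(np.array(p)-T[:3,3])*1e3,1))
def wr(u,v,z,s,K,H):
    T=pose(s)@H;r=T[:3,:3]@np.linalg.inv(K)@[u,v,1];c=T[:3,3];return c+r*(z-c[2])/r[2]
E
python3 -c "
from h import *
plan([.52,.158,.23],172)
from workcell import bot
d=bot.get_image('wrist');print(d['intrinsics'])"
```

```text
shift mm (current axes) [ 541.6 -480.8    1.4]
turn deg [-1.0000e-02 -9.0000e-02 -1.5047e+02] shift after turn [-234.3  685.3    0.8]
[[303.43871733   0.         280.42582752]
 [  0.         303.43871733 206.86758043]
 [  0.           0.           1.        ]]
```

```bash
R="python3 -m pendant"
python3 -m pendant '[0,0,0,33.85,-30.05,0,0, 0,0,0,33.85,-30.05,0,0, 0,0,0,33.85,-30.05,0,0, 0,0,0,33.85,-30.05,0,0, 0,0,0,33.85,-30.05,0,0, 0,0,0,33.85,-30.05,0,0, 0,0,0,33.85,-30.05,0,0, 0,0,0,33.85,-30.05,0,0]'
python3 -m pendant '[0,0,0,33.85,-30.05,0,0, 0,0,0,33.85,-30.05,0,0, 0,0,0,33.85,-30.05,0,0, 0,0,0,33.85,-30.05,0,0, 0,0,0,33.85,-30.05,0,0, 0,0,0,33.85,-30.05,0,0, 0,0,0,33.85,-30.05,0,0, 0,0,0,33.85,-30.05,0,0]'
python3 -m pendant '[0,0,-8.5,0,0,0,0, 0,0,-8.5,0,0,0,0, 0,0,-8.5,0,0,0,0, 0,0,-8.5,0,0,0,0, 0,0,-8.5,0,0,0,0, 0,0,-8.5,0,0,0,0, 0,0,-8.5,0,0,0,0, 0,0,-8.5,0,0,0,0]'
python3 -m pendant '[0,0,-8.5,0,0,0,0, 0,0,-8.5,0,0,0,0, 0,0,-8.5,0,0,0,0, 0,0,-8.5,0,0,0,0, 0,0,-8.5,0,0,0,0, 0,0,-8.5,0,0,0,0, 0,0,-8.5,0,0,0,0, 0,0,-8.5,0,0,0,0]'
python3 -m pendant '[0,0,-8.5,0,0,0,0, 0,0,-6,0,0,0,0, 0,0,0,0,0,0,0, 0,0,0,0,0,0,0, 0,0,0,0,0,0,0, 0,0,0,0,0,0,0, 0,0,0,0,0,0,0, 0,0,0,0,0,0,0]'
python3 - <<'E'
from h import *
from workcell import bot
import pickle
s=bot.sense();d=bot.get_image("wrist");cv2.imwrite("pics/w1.png",d["pixels"]);pickle.dump((s,d),open("w1.pkl","wb"))
print(s["tool_pos"],s["tool_rot"])
E
```

```text
time: 1.0
tool_pos: [0.3568, -0.1637, 0.2314]
tool_rot: [3.086, 0.586, 0.0]
force: [0.1, 0.0, 0.3]
finger_gap: 0.0856
time: 1.8
tool_pos: [0.5205, 0.1596, 0.2311]
tool_rot: [3.086, 0.587, -0.0]
force: [0.7, -0.4, 0.7]
finger_gap: 0.0853
time: 2.6
tool_pos: [0.5199, 0.1576, 0.231]
tool_rot: [-2.224, -2.219, 0.001]
force: [-0.0, -0.6, -0.2]
finger_gap: 0.0854
time: 3.4
tool_pos: [0.5199, 0.1576, 0.231]
tool_rot: [-0.603, -3.083, 0.0]
force: [0.7, 0.0, 0.5]
finger_gap: 0.0856
time: 4.2
tool_pos: [0.5201, 0.1577, 0.2313]
tool_rot: [0.219, 3.134, -0.0]
force: [-0.4, -0.5, -0.1]
finger_gap: 0.0852
[0.52005864 0.15765244 0.23128334] [ 2.18941190e-01  3.13388644e+00 -1.27403599e-04]
```

View pics/w1.png

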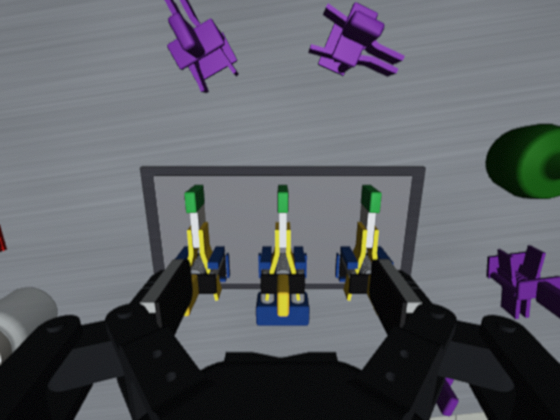

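Picture 4: the stand fills the wrist view upright, with tabs at (195,198), (283,198) and (371,198). That confirms clip_c on the left and clip_a on the right, with the pepper at the right. Next I'll enlarge the tabs.

```bash
python3 - <<'E'
from h import *
import pickle
s,d=pickle.load(open("w1.pkl","rb"));i=d["pixels"]
crop(i,180,180,390,320,3.8,"pics/w1c.png")
h=cv2.cvtColor(i,cv2.COLOR_BGR2HSV)
g=(h[...,0]>45)&(h[...,0]<75)&(h[...,1]>120);g[:,450:]=0
n,l,st,c=cv2.connectedComponentsWithStats(g.astype(np.uint8))
for k in range(1,n):
    if st[k][4]<40: continue
    v=h[...,2]*(l==k);print(st[k],c[k])
    x,y,w,hh,_=st[k];print([int(v[r,x:x+w].max()) for r in range(y,y+hh)])
    print(wr(x+w/2,y+hh,.060,s,d["intrinsics"],d["hand_eye"]),wr(*c[k],.05,s,d["intrinsics"],d["hand_eye"]))
E
```

```text
[185 186  19  27 401] [193.74314214 198.74563591]
[60, 57, 56, 59, 60, 72, 115, 150, 166, 171, 171, 171, 171, 172, 172, 172, 171, 170, 169, 168, 168, 169, 169, 168, 168, 162, 149]
[0.53491785 0.05981623 0.06      ] [0.52137135 0.05923394 0.05      ]
[278 186  10  26 248] [282.46774194 199.00403226]
[57, 59, 59, 57, 58, 73, 114, 152, 171, 178, 178, 176, 176, 176, 175, 175, 174, 173, 172, 172, 171, 170, 170, 170, 167, 163]
[0.54721071 0.15529876 0.06      ] [0.53536463 0.15641348 0.05      ]
[362 186  19  27 409] [370.99511002 198.76772616]
[57, 62, 61, 57, 60, 73, 117, 154, 172, 177, 177, 177, 177, 176, 174, 174, 172, 172, 171, 170, 168, 166, 167, 168, 165, 159, 147]
[0.56175027 0.2503604  0.06      ] [0.54875085 0.25335016 0.05      ]
```

View pics/w1c.png

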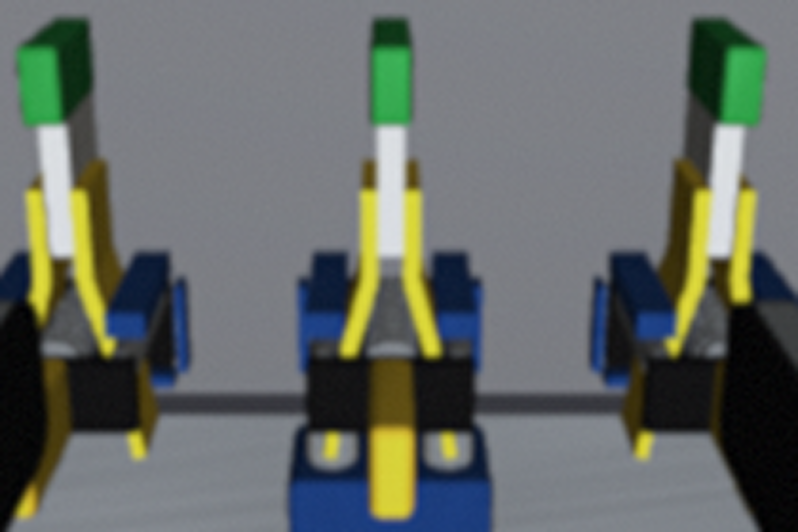

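Picture 5: the bright tops of the tabs are centred at full-image pixels (190.8,202.4) for c, (283.0,202.4) for b and (375.5,202.4) for a. Card, jaws and fin of b run vertically in the picture, so the tool's yaw of 172° fits the stand.

```bash
python3 - <<'E'
from h import *
import pickle
s,d=pickle.load(open("w1.pkl","rb"));P={}
for n,u in zip("abc",(375.5,283,190.8)):
    P[n]=wr(u,202.4,.06,s,d["intrinsics"],d["hand_eye"]);print(n,P[n])
    plan([*P[n][:2],.03],172)
y=P["a"]-P["c"];print(np.degrees(np.arctan2(-y[0],y[1])),np.linalg.norm(y)/2)
np.savez("tabs.npz",**P)
E
```

```text
a [0.55034247 0.25526284 0.06      ]
shift mm (current axes) [-16.4 100.9 201.3]
turn deg [-0.    0.01  0.01] shift after turn [-16.4 100.9 201.3]
b [0.53646867 0.15679103 0.06      ]
shift mm (current axes) [-16.3   1.4 201.3]
turn deg [-0.    0.01  0.01] shift after turn [-16.4   1.4 201.3]
c [0.52262386 0.05852503 0.06      ]
shift mm (current axes) [-16.3 -97.8 201.3]
turn deg [-0.    0.01  0.01] shift after turn [-16.3 -97.8 201.3]
-8.019679051566465 0.09934043349858217
```

```bash
python3 -m pendant '[0,0,0,-8,0.7,25,0.4, 0,0,0,-8,0.7,28,0.4, 0,0,0,0,0,28,0.4, 0,0,0,0,0,28,0.4, 0,0,0,0,0,28,0.4, 0,0,0,0,0,28,0.4, 0,0,0,0,0,26,0.4, 0,0,0,0,0,10,0.4]' 40
python3 -m pendant '[0,0,0,0,0,0,0.6, 0,0,0,0,0,0,0.7, 0,0,0,0,0,0,0.8, 0,0,0,0,0,0,0.9, 0,0,0,0,0,0,1, 0,0,0,0,0,0,1, 0,0,0,0,0,0,1, 0,0,0,0,0,0,1]' 40
python3 -m pendant '[0,0,0,0.25,0,0,1, 0,0,0,0.25,0,0,1, 0,0,0,0.25,0,0,1, 0,0,0,0.25,0,0,1, 0,0,0,0.25,0,0,1, 0,0,0,0.25,0,0,1, 0,0,0,0,0,0,1, 0,0,0,0,0,0,1]'
```

```text
time: 5.05
tool_pos: [0.5346, 0.1566, 0.0279]
tool_rot: [-0.218, -3.13, 0.002]
force: [-0.3, -0.1, -0.3]
finger_gap: 0.051
time: 5.85
tool_pos: [0.537, 0.157, 0.0318]
tool_rot: [0.218, 3.131, 0.001]
force: [-0.7, -0.0, 7.1]
finger_gap: 0.0112
time: 6.65
tool_pos: [0.5363, 0.1572, 0.0318]
tool_rot: [0.218, 3.13, 0.001]
force: [2.1, 0.7, 5.2]
finger_gap: 0.0114
```

The closing pads pressed the card down with about 7 N. I'll relieve that first, then pull in small steps.

```bash
python3 -m pendant '[0,0,0,0,0,-0.5,1, 0,0,0,0,0,-0.5,1, 0,0,0,0,0,-0.5,1, 0,0,0,0,0,0,1, 0,0,0,0,0,0,1, 0,0,0,0,0,0,1, 0,0,0,0,0,0,1, 0,0,0,0,0,0,1]'
python3 -m pendant '[0,0,0,0.25,0,0,1, 0,0,0,0.25,0,0,1, 0,0,0,0.25,0,0,1, 0,0,0,0.25,0,0,1, 0,0,0,0.25,0,0,1, 0,0,0,0.25,0,0,1, 0,0,0,0,0,0,1, 0,0,0,0,0,0,1]'
```

```text
time: 7.45
tool_pos: [0.5347, 0.157, 0.0318]
tool_rot: [0.218, 3.134, -0.0]
force: [2.9, -0.1, 1.5]
finger_gap: 0.0114
time: 8.25
tool_pos: [0.5336, 0.1572, 0.0318]
tool_rot: [0.218, 3.133, 0.0]
force: [4.0, -0.4, -0.3]
finger_gap: 0.0114
```

```bash
python3 -m pendant '[0,0,0,0.25,0,0,1, 0,0,0,0.25,0,0,1, 0,0,0,0.25,0,0,1, 0,0,0,0.25,0,0,1, 0,0,0,0,0,0,1, 0,0,0,0,0,0,1, 0,0,0,0,0,0,1, 0,0,0,0,0,0,1]'
python3 -m pendant '[0,0,0,0.25,0,0,1, 0,0,0,0.25,0,0,1, 0,0,0,0.25,0,0,1, 0,0,0,0.25,0,0,1, 0,0,0,0,0,0,1, 0,0,0,0,0,0,1, 0,0,0,0,0,0,1, 0,0,0,0,0,0,1]'
```

```text
time: 9.05
tool_pos: [0.5331, 0.1573, 0.0318]
tool_rot: [0.218, 3.132, 0.0]
force: [7.1, -0.3, -1.7]
finger_gap: 0.0113
time: 9.85
tool_pos: [0.5324, 0.1573, 0.0318]
tool_rot: [0.218, 3.131, 0.0]
force: [8.4, -0.7, -3.3]
finger_gap: 0.0111
```

```bash
python3 -m pendant '[0,0,0,0.25,0,0,1, 0,0,0,0.25,0,0,1, 0,0,0,0.25,0,0,1, 0,0,0,0,0,0,1, 0,0,0,0,0,0,1, 0,0,0,0,0,0,1, 0,0,0,0,0,0,1, 0,0,0,0,0,0,1]'
```

```text
time: 10.65
tool_pos: [0.532, 0.1574, 0.0318]
tool_rot: [0.218, 3.131, 0.0]
force: [9.8, -0.9, -3.4]
finger_gap: 0.0118
```

Clip b holds: 9.8 N and still rising with travel, which is past the 8 N slip limit. I'll ease back, release and go to c, 99.3 mm along tool -y.

```bash
python3 -m pendant '[0,0,0,-1.5,0,0,1, 0,0,0,-1.5,0,0,1, 0,0,0,-1.5,0,0,1, 0,0,0,-1,0,0,1, 0,0,0,0,0,0,1, 0,0,0,0,0,0,0.4, 0,0,0,0,0,0,0.4, 0,0,0,0,0,0,0.4]'
python3 -m pendant '[0,0,0,0,0,-20,0.4, 0,0,0,0,0,-40,0.4, 0,0,0,0,-30,0,0.4, 0,0,0,0,-40,0,0.4, 0,0,0,0,-29.3,0,0.4, 0,0,0,0,0,30,0.4, 0,0,0,0,0,28,0.4, 0,0,0,0,0,0,0.4]' 40
python3 -m pendant '[0,0,0,0,0,0,0.6, 0,0,0,0,0,0,0.7, 0,0,0,0,0,0,0.8, 0,0,0,0,0,0,0.9, 0,0,0,0,0,0,1, 0,0,0,0,0,-0.5,1, 0,0,0,0,0,-0.5,1, 0,0,0,0,0,-0.5,1]' 40
python3 -m pendant '[0,0,0,0.25,0,0,1, 0,0,0,0.25,0,0,1, 0,0,0,0.25,0,0,1, 0,0,0,0.25,0,0,1, 0,0,0,0.25,0,0,1, 0,0,0,0.25,0,0,1, 0,0,0,0,0,0,1, 0,0,0,0,0,0,1]'
```

```text
time: 11.45
tool_pos: [0.5351, 0.1567, 0.0313]
tool_rot: [-0.218, -3.132, 0.001]
force: [0.0, -0.6, 0.6]
finger_gap: 0.051
time: 12.25
tool_pos: [0.5192, 0.0582, 0.0307]
tool_rot: [-0.219, -3.126, 0.001]
force: [-0.8, 0.4, -0.4]
finger_gap: 0.0511
time: 13.05
tool_pos: [0.5221, 0.0585, 0.0353]
tool_rot: [0.218, 3.134, -0.0]
force: [0.2, 0.3, -1.3]
finger_gap: 0.011
time: 13.85
tool_pos: [0.5207, 0.0587, 0.0353]
tool_rot: [0.218, 3.134, -0.0]
force: [1.5, -1.5, -1.7]
finger_gap: 0.0111
```

```bash
for k in 1; do :; done
python3 -m pendant '[0,0,0,0.25,0,0,1, 0,0,0,0.25,0,0,1, 0,0,0,0.25,0,0,1, 0,0,0,0.25,0,0,1, 0,0,0,0.25,0,0,1, 0,0,0,0.25,0,0,1, 0,0,0,0,0,0,1, 0,0,0,0,0,0,1]'
python3 -m pendant '[0,0,0,0.25,0,0,1, 0,0,0,0.25,0,0,1, 0,0,0,0.25,0,0,1, 0,0,0,0.25,0,0,1, 0,0,0,0.25,0,0,1, 0,0,0,0.25,0,0,1, 0,0,0,0,0,0,1, 0,0,0,0,0,0,1]'
```

```text
time: 14.65
tool_pos: [0.5195, 0.0588, 0.0353]
tool_rot: [0.218, 3.133, -0.0]
force: [4.7, -1.9, -3.9]
finger_gap: 0.0111
time: 15.45
tool_pos: [0.5187, 0.0589, 0.0354]
tool_rot: [0.218, 3.132, -0.0]
force: [7.8, -0.3, -5.6]
finger_gap: 0.0116
```

```bash
python3 -m pendant '[0,0,0,0.25,0,0,1, 0,0,0,0.25,0,0,1, 0,0,0,0.25,0,0,1, 0,0,0,0.25,0,0,1, 0,0,0,0,0,0,1, 0,0,0,0,0,0,1, 0,0,0,0,0,0,1, 0,0,0,0,0,0,1]'
```

```text
time: 16.25
tool_pos: [0.5182, 0.059, 0.0354]
tool_rot: [0.218, 3.131, -0.0]
force: [8.2, -2.0, -6.3]
finger_gap: 0.0111
```

```bash
python3 -m pendant '[0,0,0,0.25,0,0,1, 0,0,0,0.25,0,0,1, 0,0,0,0.25,0,0,1, 0,0,0,0,0,0,1, 0,0,0,0,0,0,1, 0,0,0,0,0,0,1, 0,0,0,0,0,0,1, 0,0,0,0,0,0,1]'
```

```text
time: 17.05
tool_pos: [0.5178, 0.0591, 0.0355]
tool_rot: [0.218, 3.13, -0.0]
force: [9.9, -1.5, -7.1]
finger_gap: 0.0112
```

Clip c holds too: 9.9 N and rising, with about 3.9 mm of TCP travel. That leaves a, 198.7 mm along tool +y.

```bash
python3 -m pendant '[0,0,0,-1.5,0,0,1, 0,0,0,-1.5,0,0,1, 0,0,0,-1.5,0,0,1, 0,0,0,-1.25,0,0,1, 0,0,0,0,0,0,1, 0,0,0,0,0,0,0.4, 0,0,0,0,0,0,0.4, 0,0,0,0,0,0,0.4]'
python3 -m pendant '[0,0,0,0,0,-20,0.4, 0,0,0,0,0,-40,0.4, 0,0,0,0,35,0,0.4, 0,0,0,0,43,0,0.4, 0,0,0,0,43,0,0.4, 0,0,0,0,43,0,0.4, 0,0,0,0,34.7,0,0.4, 0,0,0,0,0,20,0.4]' 40
python3 -m pendant '[0,0,0,0,0,20,0.4, 0,0,0,0,0,20,0.4, 0,0,0,0,0,0,0.6, 0,0,0,0,0,0,0.8, 0,0,0,0,0,0,0.9, 0,0,0,0,0,0,1, 0,0,0,0,0,-0.5,1, 0,0,0,0,0,-0.5,1]' 40
python3 -m pendant '[0,0,0,0.25,0,-0.5,1, 0,0,0,0.25,0,0,1, 0,0,0,0.25,0,0,1, 0,0,0,0.25,0,0,1, 0,0,0,0.25,0,0,1, 0,0,0,0.25,0,0,1, 0,0,0,0,0,0,1, 0,0,0,0,0,0,1]'
python3 -m pendant '[0,0,0,0.25,0,0,1, 0,0,0,0.25,0,0,1, 0,0,0,0.25,0,0,1, 0,0,0,0.25,0,0,1, 0,0,0,0.25,0,0,1, 0,0,0,0.25,0,0,1, 0,0,0,0,0,0,1, 0,0,0,0,0,0,1]'
```

```text
time: 17.85
tool_pos: [0.5212, 0.0587, 0.0352]
tool_rot: [-0.218, -3.133, 0.0]
force: [0.1, -0.5, -0.6]
finger_gap: 0.0514
time: 18.65
tool_pos: [0.5507, 0.2603, 0.0774]
tool_rot: [0.211, 3.129, 0.005]
force: [0.6, -0.3, -0.6]
finger_gap: 0.0514
time: 19.45
tool_pos: [0.5493, 0.2553, 0.0367]
tool_rot: [0.218, 3.133, 0.0]
force: [1.1, -0.2, -1.5]
finger_gap: 0.011
time: 20.25
tool_pos: [0.5478, 0.2556, 0.0368]
tool_rot: [0.218, 3.134, -0.0]
force: [1.3, -0.2, -1.9]
finger_gap: 0.0112
time: 21.05
tool_pos: [0.5464, 0.2557, 0.0368]
tool_rot: [0.218, 3.133, 0.0]
force: [5.1, -0.6, -2.3]
finger_gap: 0.0111
```

```bash
python3 -m pendant '[0,0,0,0.25,0,0,1, 0,0,0,0.25,0,0,1, 0,0,0,0.25,0,0,1, 0,0,0,0.25,0,0,1, 0,0,0,0.25,0,0,1, 0,0,0,0.25,0,0,1, 0,0,0,0,0,0,1, 0,0,0,0,0,0,1]'
python3 -m pendant '[0,0,0,0.25,0,0,1, 0,0,0,0.25,0,0,1, 0,0,0,0.25,0,0,1, 0,0,0,0.25,0,0,1, 0,0,0,0,0,0,1, 0,0,0,0,0,0,1, 0,0,0,0,0,0,1, 0,0,0,0,0,0,1]'
```

```text
time: 21.85
tool_pos: [0.5454, 0.2559, 0.0371]
tool_rot: [0.218, 3.132, 0.0]
force: [5.5, -1.6, -1.9]
finger_gap: 0.011
time: 22.65
tool_pos: [0.5446, 0.2561, 0.0373]
tool_rot: [0.218, 3.132, 0.001]
force: [5.7, -0.6, -1.5]
finger_gap: 0.0112
```

Clip a's pull has levelled off at about 5.6 N while the tab keeps moving, so it is the weak one. I'll draw its card steadily.

```bash
python3 -m pendant '[0,0,0,0.5,0,0,1, 0,0,0,0.5,0,0,1, 0,0,0,0.5,0,0,1, 0,0,0,0.5,0,0,1, 0,0,0,0.5,0,0,1, 0,0,0,0.5,0,0,1, 0,0,0,0.5,0,0,1, 0,0,0,0.5,0,0,1]'
python3 -m pendant '[0,0,0,0.8,0,0,1, 0,0,0,0.8,0,0,1, 0,0,0,0.8,0,0,1, 0,0,0,0.8,0,0,1, 0,0,0,0.8,0,0,1, 0,0,0,0.8,0,0,1, 0,0,0,0.8,0,0,1, 0,0,0,0.8,0,0,1]'
python3 -m pendant '[0,0,0,0.8,0,0,1, 0,0,0,0.8,0,0,1, 0,0,0,0.8,0,0,1, 0,0,0,0.8,0,0,1, 0,0,0,0.8,0,0,1, 0,0,0,0.8,0,0,1, 0,0,0,0.8,0,0,1, 0,0,0,0.8,0,0,1]'
python3 -m pendant '[0,0,0,0.8,0,0,1, 0,0,0,0.8,0,0,1, 0,0,0,0.8,0,0,1, 0,0,0,0.8,0,0,1, 0,0,0,0.8,0,0,1, 0,0,0,0.8,0,0,1, 0,0,0,0.8,0,0,1, 0,0,0,0.8,0,0,1]'
python3 -m pendant '[0,0,0,1,0,0,1, 0,0,0,1,0,0,1, 0,0,0,1,0,0,1, 0,0,0,1,0,0,1, 0,0,0,1,0,0,1, 0,0,0,1,0,0,1, 0,0,0,1,0,0,1, 0,0,0,1,0,0,1]'
```

```text
time: 23.45
tool_pos: [0.5409, 0.2566, 0.0376]
tool_rot: [0.218, 3.131, 0.001]
force: [5.9, -2.0, -0.7]
finger_gap: 0.0112
time: 24.25
tool_pos: [0.5345, 0.2576, 0.0376]
tool_rot: [0.218, 3.131, 0.001]
force: [6.1, -1.9, -0.5]
finger_gap: 0.011
time: 25.05
tool_pos: [0.5282, 0.2586, 0.0376]
tool_rot: [0.218, 3.131, 0.001]
force: [5.8, -1.5, 0.2]
finger_gap: 0.011
time: 25.85
tool_pos: [0.5198, 0.2594, 0.0366]
tool_rot: [-0.218, -3.132, 0.001]
force: [0.0, -0.9, -0.2]
finger_gap: 0.0115
time: 26.65
tool_pos: [0.5127, 0.2604, 0.0368]
tool_rot: [0.218, 3.134, -0.0]
force: [-0.6, -0.8, 0.1]
finger_gap: 0.0109
```

```bash
python3 -m pendant '[0,0,0,2,0,-10,1, 0,0,0,0,0,-20,1, 0,0,0,0,0,-20,1, 0,0,0,0,0,-25,1, 0,0,0,0,0,-25,1, 0,0,0,0,0,-20,1, 0,0,0,0,0,-10,1, 0,0,0,0,0,0,1]'
python3 - <<'E'
from h import *
from workcell import bot
plan([.435,-.256,.030],172)
i=bot.get_image("top")["pixels"];crop(i,185,150,320,250,5.9,"pics/t2.png")
E
```

```text
time: 27.45
tool_pos: [0.5114, 0.261, 0.1685]
tool_rot: [0.218, 3.131, 0.002]
force: [0.9, -0.2, -0.7]
finger_gap: 0.0113
shift mm (current axes) [   4.5 -522.8  137.7]
turn deg [0.08 0.17 0.04] shift after turn [   3.7 -522.6  138.5]
```

View pics/t2.png

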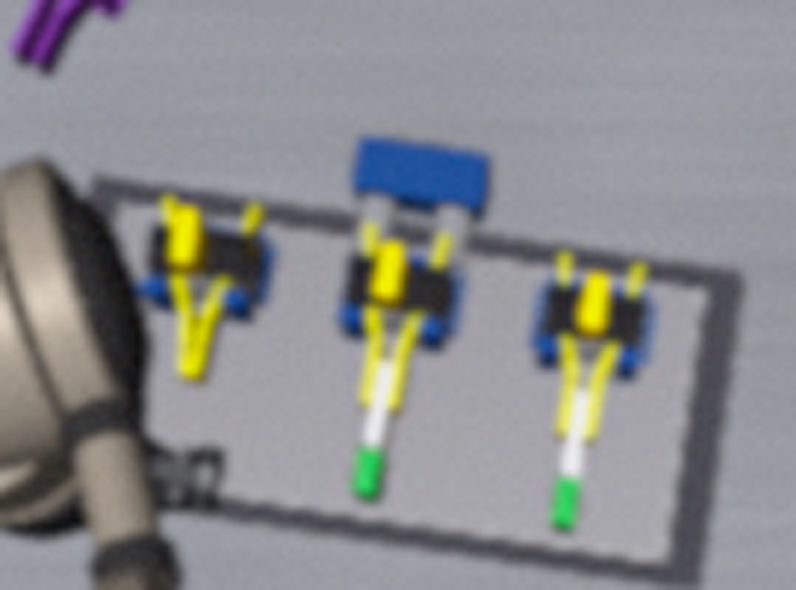

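Picture 6: clip a's jaws are shut and empty at (195,370), and it stands in its place. Clips b and c still hold their cards. I'll carry the card to the tray.

```bash
python3 -m pendant '[0,0,0,0,-15,0,1, 0,0,0,0,-30,0,1, 0,0,0,1,-40,0,1, 0,0,0,1,-43,0,1, 0,0,0,1,-43,0,1, 0,0,0,1,-43,0,1, 0,0,0,0,-43,0,1, 0,0,0,0,-43,0,1]'
python3 -m pendant '[0,0,0,0,-43,0,1, 0,0,0,0,-43,0,1, 0,0,0,0,-43,0,1, 0,0,0,0,-40,0,1, 0,0,0,0,-30,0,1, 0,0,0,0,-23.7,0,1, 0,0,0,0,0,20,1, 0,0,0,0,0,30,1]'
python3 -m pendant '[0,0,0,0,0,30,1, 0,0,0,0,0,30,1, 0,0,0,0,0,20,1, 0,0,0,0,0,7,1, 0,0,0,0,0,0,1, 0,0,0,0,0,0,0.3, 0,0,0,0,0,0,0.3, 0,0,0,0,0,0,0.3]'
python3 -m pendant '[0,0,0,0,0,-20,0.3, 0,0,0,0,0,-40,0.3, 0,0,0,0,0,-40,0.3, 0,0,0,0,0,-40,0.3, 0,0,0,0,0,-40,0.3, 0,0,0,0,0,-20,0.3, 0,0,0,0,0,0,0.3, 0,0,0,0,0,0,0.3]'
python3 - <<'E'
from h import *
# fin centre: clip x=+6, tab x=-84 -> 90 mm along clip x from tab_a
t=np.load("tabs.npz")["a"];a=np.radians(-8)
f=t[:2]+.09*np.array([np.cos(a),np.sin(a)]);print(f)
plan([*f,.220],172)
E
```

```text
time: 28.3
tool_pos: [0.4634, -0.0379, 0.1657]
tool_rot: [-0.218, -3.132, -0.0]
force: [0.6, -0.2, -0.8]
finger_gap: 0.011
time: 29.1
tool_pos: [0.4336, -0.258, 0.1163]
tool_rot: [0.222, 3.133, -0.002]
force: [0.1, -0.4, -0.6]
finger_gap: 0.0118
time: 29.9
tool_pos: [0.4349, -0.2568, 0.0308]
tool_rot: [0.218, 3.132, -0.002]
force: [-0.1, 0.4, 0.1]
finger_gap: 0.054
time: 30.7
tool_pos: [0.4342, -0.2562, 0.23]
tool_rot: [0.218, 3.133, -0.001]
force: [0.1, -1.2, 0.1]
finger_gap: 0.06
[0.6394666  0.24273726]
shift mm (current axes) [-134.2  522.6    9.8]
turn deg [-0.03  0.04  0.04] shift after turn [-133.8  522.7   10. ]
```

```bash
python3 -m pendant '[0,0,0,-5,20,0,0.3, 0,0,0,-10,40,0,0.3, 0,0,0,-11,43,0,0.3, 0,0,0,-11,43,0,0.3, 0,0,0,-11,43,0,0.3, 0,0,0,-11,43,0,0.3, 0,0,0,-11,43,0,0.3, 0,0,0,-11,43,0,0.3]'
python3 -m pendant '[0,0,0,-11,43,0,0.3, 0,0,0,-11,43,0,0.3, 0,0,0,-11,43,0,0.3, 0,0,0,-10,40,0,0.3, 0,0,0,-8,25.7,0,0.3, 0,0,0,-2,10,0,0.3, 0,0,0,0,0,0,0.3, 0,0,0,0,0,0,0.3]'
python3 - <<'E'
from h import *
from workcell import bot
import pickle
s=bot.sense();d=bot.get_image("wrist");pickle.dump((s,d),open("w2.pkl","wb"));print(s["tool_pos"])
w=cv2.resize(d["pixels"][140:400,190:380],None,fx=2.2,fy=2.2,interpolation=cv2.INTER_CUBIC)
t=bot.get_image("top")["pixels"][215:305,360:455];t=cv2.resize(t,None,fx=3.8,fy=3.8,interpolation=cv2.INTER_CUBIC)
o=np.zeros((max(w.shape[0],t.shape[0]),w.shape[1]+t.shape[1],3),np.uint8);o[:w.shape[0],:w.shape[1]]=w;o[:t.shape[0],w.shape[1]:]=t
cv2.imwrite("pics/w2.png",o);print(o.shape,w.shape)
E
```

```text
time: 31.5
tool_pos: [0.5583, 0.0492, 0.228]
tool_rot: [-0.218, -3.131, 0.0]
force: [0.8, -0.7, -0.4]
finger_gap: 0.0601
time: 32.3
tool_pos: [0.6391, 0.2415, 0.2288]
tool_rot: [-0.219, -3.132, 0.002]
force: [-0.1, 0.0, -0.4]
finger_gap: 0.0598
[0.63905986 0.24152862 0.22884993]
(572, 779, 3) (572, 418, 3)
```

View pics/w2.png

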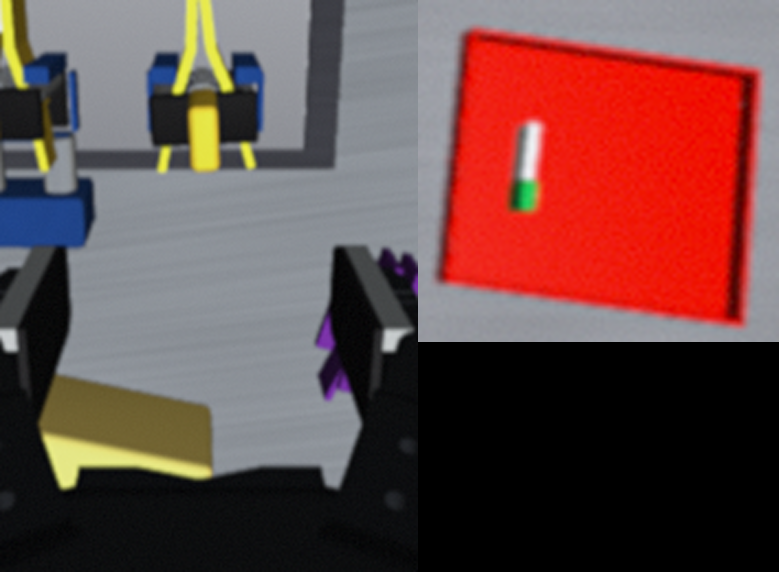

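Picture 7: the fin top of clip a is at crop (204,134), which is full-image (282.7,200.9). The card stands in the left part of the tray.

```bash
python3 - <<'E'
from h import *
import pickle
s,d=pickle.load(open("w2.pkl","rb"))
f=wr(282.7,200.9,.114,s,d["intrinsics"],d["hand_eye"]);print(f,wr(282.7,140+100/2.2,.114,s,d["intrinsics"],d["hand_eye"]),wr(282.7,140+170/2.2,.114,s,d["intrinsics"],d["hand_eye"]))
plan([*f[:2],.080],172)
E
```

```text
[0.63778367 0.24235116 0.114     ] [0.62400295 0.24427157 0.114     ] [0.6528574  0.24025056 0.114     ]
shift mm (current axes) [  1.7   1.1 149.8]
turn deg [-0.04 -0.02 -0.06] shift after turn [  1.7   1.  149.8]
```

The fin measures 29 mm long and lies within 2 mm of the prediction. I'll grip it.

```bash
python3 -m pendant '[0,0,0,1.7,1,15,0.4, 0,0,0,0,0,30,0.4, 0,0,0,0,0,30,0.4, 0,0,0,0,0,30,0.4, 0,0,0,0,0,25,0.4, 0,0,0,0,0,12,0.4, 0,0,0,0,0,8,0.4, 0,0,0,0,0,0,0.5]' 60
python3 -m pendant '[0,0,0,0,0,0,0.6, 0,0,0,0,0,0,0.7, 0,0,0,0,0,0,0.8, 0,0,0,0,0,0,0.9, 0,0,0,0,0,0,1, 0,0,0,0,0,0,1, 0,0,0,0,0,-1,1, 0,0,0,0,0,0,1]' 60
python3 -m pendant '[0,0,0,0,0,-3,1, 0,0,0,0,0,-5,1, 0,0,0,0,0,-5,1, 0,0,0,0,0,-5,1, 0,0,0,0,0,-5,1, 0,0,0,0,0,-5,1, 0,0,0,0,0,-2,1, 0,0,0,0,0,0,1]'
```

```text
time: 33.2
tool_pos: [0.638, 0.2434, 0.0797]
tool_rot: [-0.219, -3.134, 0.0]
force: [0.0, 0.5, -0.2]
finger_gap: 0.0423
time: 34.0
tool_pos: [0.638, 0.2439, 0.0807]
tool_rot: [-0.218, -3.134, 0.0]
force: [-0.1, 0.6, 1.7]
finger_gap: 0.0114
time: 34.8
tool_pos: [0.6382, 0.244, 0.1113]
tool_rot: [0.218, 3.133, 0.0]
force: [-0.1, -0.2, -2.3]
finger_gap: 0.0112
```

Clip a is lifted and the load of 2.3 N fits. I'll raise it further and carry it to the tray.

```bash
python3 -m pendant '[0,0,0,0,0,-10,1, 0,0,0,0,0,-20,1, 0,0,0,0,0,-25,1, 0,0,0,0,0,-25,1, 0,0,0,0,0,-20,1, 0,0,0,0,0,-15,1, 0,0,0,0,0,-5,1, 0,0,0,0,0,0,1]'
python3 -c "
from h import *
plan([.451,-.358,.072],172)"
```

```text
time: 35.6
tool_pos: [0.6382, 0.244, 0.2317]
tool_rot: [0.218, 3.133, 0.001]
force: [0.4, -0.1, -2.8]
finger_gap: 0.0114
shift mm (current axes) [ 102.2 -622.2  159.2]
turn deg [0.03 0.08 0.03] shift after turn [ 101.6 -622.2  159.7]
```

```bash
python3 -m pendant '[0,0,0,1.6,-10,0,1, 0,0,0,3.3,-20,0,1, 0,0,0,5,-30,0,1, 0,0,0,5.7,-35,0,1, 0,0,0,5.7,-35,0,1, 0,0,0,5.7,-35,0,1, 0,0,0,5.7,-35,0,1, 0,0,0,5.7,-35,0,1]'
python3 -m pendant '[0,0,0,5.7,-35,0,1, 0,0,0,5.7,-35,0,1, 0,0,0,5.7,-35,0,1, 0,0,0,5.7,-35,0,1, 0,0,0,5.7,-35,0,1, 0,0,0,5.7,-35,0,1, 0,0,0,5.7,-35,0,1, 0,0,0,5.7,-35,0,1]'
python3 -m pendant '[0,0,0,6,-35,0,1, 0,0,0,5,-30,0,1, 0,0,0,4,-22,0,1, 0,0,0,2,-14.2,0,1, 0,0,0,1,-6,0,1, 0,0,0,0,0,0,1, 0,0,0,0,0,10,1, 0,0,0,0,0,20,1]'
python3 -m pendant '[0,0,0,0,0,30,1, 0,0,0,0,0,30,1, 0,0,0,0,0,30,1, 0,0,0,0,0,20,1, 0,0,0,0,0,10,1, 0,0,0,0,0,5,1, 0,0,0,0,0,3,1, 0,0,0,0,0,0,1]'
```

```text
time: 36.4
tool_pos: [0.5658, 0.0147, 0.2297]
tool_rot: [-0.218, -3.132, 0.0]
force: [0.6, -0.6, -2.9]
finger_gap: 0.0112
time: 37.2
tool_pos: [0.4817, -0.2557, 0.2298]
tool_rot: [-0.219, -3.132, -0.001]
force: [-0.1, -0.8, -1.9]
finger_gap: 0.0112
time: 38.0
tool_pos: [0.4518, -0.3576, 0.2014]
tool_rot: [0.216, 3.132, -0.003]
force: [0.3, -0.3, -2.5]
finger_gap: 0.0112
time: 38.8
tool_pos: [0.4511, -0.3582, 0.0734]
tool_rot: [0.218, 3.133, -0.001]
force: [0.4, -0.4, -1.9]
finger_gap: 0.0114
```

```bash
python3 -m pendant '[0,0,0,0,0,1.5,1, 0,0,0,0,0,1.5,1, 0,0,0,0,0,0.5,1, 0,0,0,0,0,0,1, 0,0,0,0,0,0,0.8, 0,0,0,0,0,0,0.6, 0,0,0,0,0,0,0.5, 0,0,0,0,0,0,0.5]'
python3 -m pendant '[0,0,0,0,0,-10,0.5, 0,0,0,0,0,-30,0.5, 0,0,0,0,0,-40,0.5, 0,0,0,0,0,-40,0.5, 0,0,0,0,0,-40,0.5, 0,0,0,0,0,0,0.5, 0,0,0,0,0,0,0.5, 0,0,0,0,0,0,0.5]'
python3 - <<'E'
from h import *
from workcell import bot
i=bot.get_image("top")["pixels"];crop(i,130,140,460,310,2.4,"pics/t3.png")
d=bot.get_image("wrist");cv2.imwrite("pics/w3.png",d["pixels"])
E
```

```text
time: 39.6
tool_pos: [0.4508, -0.3582, 0.0694]
tool_rot: [0.218, 3.134, -0.0]
force: [-0.8, -0.7, -0.0]
finger_gap: 0.043
time: 40.4
tool_pos: [0.4502, -0.3576, 0.2285]
tool_rot: [-0.218, -3.133, -0.002]
force: [-0.1, -0.3, 1.3]
finger_gap: 0.0427
```

View pics/t3.png

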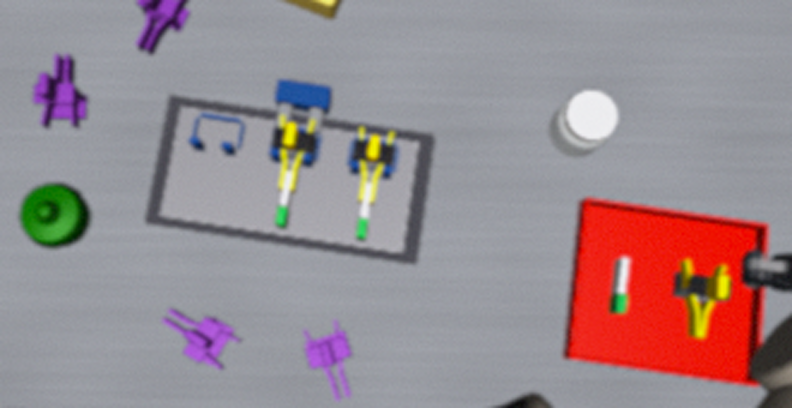

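View pics/w3.png

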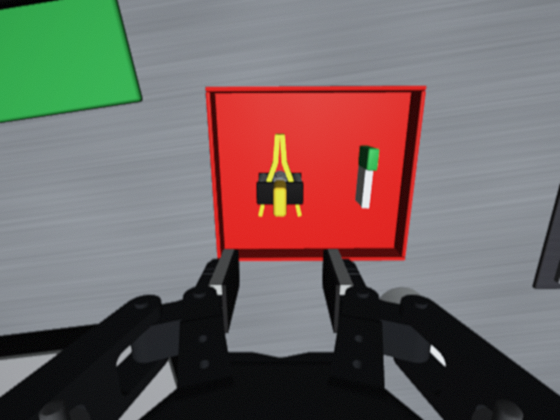

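Pictures 8–9: clip a stands with its jaws shut inside the tray, and its card stands beside it, well clear of the walls. Clips b and c are in place with their cards, and the pepper and tub have not moved. Last I'll check the rail from the tab centroids, then hand in.

```bash
python3 - <<'E'
from h import *
from workcell import bot
i=bot.get_image("top")["pixels"];h=cv2.cvtColor(i,cv2.COLOR_BGR2HSV)
m=cv2.inRange(h,(50,120,60),(75,255,255));m[:,:190]=0;m[:,310:]=0
n,l,st,c=cv2.connectedComponentsWithStats(m)
for s,q in zip(st[1:],c[1:]):
    if s[4]>8: print(s[4],q,at("top",*q,.056))
s=bot.sense();print(s["force"],s["time"])
bot.sign_off()
E
```

```text
29 [246.96551724 229.62068966] [0.53405294 0.15537006 0.056     ]
25 [280.36 234.72] [0.52022157 0.05771088 0.056     ]
[-0.23558305  0.10765693 -0.83286635] 40.55
the job is handed in; nothing more can be done
```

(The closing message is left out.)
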